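Set a timber batten under the sliding sash of a hold-down jig

ROBOT

A 6-joint arm with a two-finger parallel gripper is mounted at the origin on the work surface; the furniture and walls round the work are solid. World frame = base frame: x ahead of the robot, y to its left, z up, the work surface at z = 0. Lengths are in mm, angles in degrees, forces in N, time in s.
With the tool pointing down it reaches from about 375 to 825 mm from the base axis. Payload 5.5 kg.
Tool frame: the origin (TCP) lies between the finger pads; the fingertips stand 17 mm ahead of it and the grasp point (between the pads) lies 2 mm behind it (ctrl.tip_reach is the distance from the TCP to the fingertips, in mm); z points along the fingers, y is the line along which they close (so a half turn about z gives the same grasp; the last joint's range is limited). The gripper opens to 85 mm and grips with 20 to 120 N. Pads are 22 mm wide; open, the fingers measure 114 mm over their backs; the gripper's body (76 mm by 85 mm) begins 54 mm behind the grasp point. The pads swing forward as they close: fully open they stand 13 mm farther back than shut.
Start: joints at [71.62, 17.962, -2.699, 69.339, 0, 90], TCP at [189.192, 569.387, 248.299] pointing down, gripper open.
Joint ranges: [-152.73, 152.73], [-39.44, 99.34], [-58.76, 71.6], [-118.89, 123.64], [-81.53, 83.1], [-180, 180]. Speed limits (degrees/s): [136.94, 136.94, 172.46, 180, 180, 180].

INTERFACE

Orientations are given as a 3x3 rotation matrix whose columns are the frame's x, y, z axes.
In Python, from plant import ctrl gives the robot as it stands. The module is installed in compiled form; this text tells all that it offers.
- The arm moves only by the tool drive_tool, never from a script. Its arguments are lists of equal length, an entry for each row: "offset": the shift along the tool's x, y, z normalised to -1 to 1, where 1 is 30 mm, a list of three; "delta_rot": the turn, a rotation vector about the tool's x, y, z normalised to -1 to 1, where 1 is pi rad, a list of three. In form: {"offset": [[x, y, z], ...], "delta_rot": [[rx, ry, rz], ...]}. A call has 1 to 5 rows; each row shifts and turns the commanded pose from where the row before left it, along the tool's axes as they then stand; what a row does not reach is not made up. A row lasts 1/12 s, in which the tool goes at most 41.7 mm and 7.16 degrees, less where a joint would pass 70% of its speed; a pose out of reach is approached as far as the arm can. A call with a number of a shift or a turn outside -1 to 1 is refused whole. A call with a gripper value outside its range is refused whole. "hand" is the opening, from 0 (shut) to 1 (fully open), set as the call begins (left out, the last holds). The fingers move at their own pace and stop on an object; the grip force is fixed at half the most. Time passes only in rows, so rows that do not move let the fingers close. It gives the time, the measured TCP pose, the force, the opening and the grip force at its end, in the units of the state.
- ctrl.observe(): the state, without advancing time (a new reading comes with each control period).
- ctrl.capture(name): name is "scene" or "top" or "wrist"; returns the picture (480x640x3 uint8, red, green, blue); there is no depth.
- ctrl.camera_params(name): a dict with "intrinsics" (3x3 intrinsics, pixels), "k1" (the pictures are not rectified: a ray, as slopes to the right and down, at radius r is drawn at 1 + k1 r^2 times it, then the intrinsics apply), "rvec" (rotation vector, rad) and "tvec" (3), from world to camera coordinates, as OpenCV has them; the wrist camera has in their place "mount" (4x4, takes a point from camera to tool coordinates, whose origin is the TCP and whose axes are the flange's). Camera axes: x right, y down, z forward; pixel columns grow to the right and rows downward; lengths in mm; the calibration is good to about 2 mm. A picture is of the moment at which its call begins: read the wrist's pose just before it. camera_params takes no time and is no camera call.
- ctrl.close_job(): hands the job in; it is judged then, once.
Trained networks look in the newest picture that a camera, given by its name, has taken for a name from the list of things; names that differ only in an ending like _2 or _b are one class to them, and where a whole thing is asked for, a point or a joint stands for the part that bears it (a point fixed in the world has none). Each returns a list of dicts, best first, with "p" (0 to 1); they miss things now and then, are a little off and sometimes report something else, mostly with a low value. They report only what shows in the picture. A call takes as long as a camera call.
- ctrl.look_for(camera, label): "location" ([x, y, z] in mm, in the coordinates of the camera as it stood for that picture, good to about 4 mm: the middle of the surface that is visible of it).
- ctrl.regions_of(camera, label): "region" (480x640 bool, what is visible of it).
The state is a dict: "t": time; "joint_positions": joint angles; "joint_vel": joint speeds; "joint_torque": joint torques, N m; "tool_pos": TCP position; "tool_rot": TCP orientation; "force": force on the tool from outside, world axes, zero at the start; "torque": the same for the moment, N m; "width": finger opening in mm; "gripper_force": force on a finger pad.
Only numpy, scipy, OpenCV 4.12 (cv2) and the standard library are available. Lean on these libraries where they do the work, as an engineer would, in place of code of your own. Each camera call takes 0.05 s, during which the arm holds its last target. There are 200 camera calls.

TASK

Get the timber batten ready for sawing in the hold-down jig: raise the jig's clear sliding sash all the way up by its wooden bar, then slide the batten in underneath it so that it lies on the bed flush along the low fence with its end butted against the end stop, and finally lower the sash by its bar until it rests on the batten. Leave the other things on the desk and on the paper trimmer where they are.

Things in the scene. Friction and masses are not known exactly. Their poses are not given: they have to be found in the camera images.
- holddown: Hold-down jig, fixed to the desk: a bed 225 mm long (x) and 150 mm wide (y), its top 12 mm above the desk. Origin on the desk, 120 mm from the bed's open end (x = -120 mm); +x is the feed direction from the open end to the end stop, +y points to the fence, z up. The paper trimmer beside it is a board 30 mm high (blade arm 50 mm).
- fence_face (a point): On the upper edge of the working face (facing -y of the jig) of the low aluminium fence, 10 mm above the bed, 12 mm thick, 200 mm long; the point is at x = -15, y = +15 mm of the jig; fence from x = -113 to +87 mm. Axes as the jig's.
- stop_face (a point): On the upper edge of the working face (facing -x of the jig) of the end stop, a block 80 mm wide, 24 mm above the bed, at x = +85 mm of the jig. Axes as the jig's.
- post_top (a point): Midway between the tops of the two aluminium channel posts, 155 mm above the desk, at x = +55 mm of the jig: the sash plane. The posts are 32 mm along x; their inner faces are 53 mm either side in y. The sash (14 mm thick, lower edge open to the bed when raised) slides vertically between them. Axes as the jig's.
- seat (a point): Point on the bed top (12 mm above the desk) where the batten's origin lies when it is flush with the fence and butted on the end stop: x = -15, y = 0 of the jig, axes as the jig's. The batten then reaches 100 mm either way along x: 30 mm beyond the sash plane and 170 mm before it.
- sash_panel (a joint): Height of the sash in m: 0 = its lower edge on the bed, 0.100 = fully up (stop). It reads 0.034 when it rests on the batten. It moves straight up and down and stays wherever it is left (sliding friction about 6 N, weight 3 N: about 9 N to raise, 3 N to lower). It starts nearly closed.
- sash_bar (a point): Centre of the dark wooden lift bar along the top of the sash, 120 mm above the sash's lower edge; moves with the sash, axes as the jig's. The bar is 100 mm long (y), 16 mm thick (x) and 20 mm high, on two lugs with a 14 mm thick rail 12 mm below its underside; free to be pinched across its thickness from above.
- batten: Loose straight light-wood batten, 200 mm long (its x), 30 mm wide (its y), 34 mm high, 0.1 to 0.2 kg, lying on the desk left of the jig; either end may go first. Origin at the centre of its underside, z up.
- foam_mass_1: Bystander: pale blue L-shaped foam block, 50 x 80 x 30 mm, on the paper trimmer's board. Origin at the centre of its underside.
- balsa_bundle: Bystander: banded bundle of balsa strips, 218 mm long, 34 mm wide, 12 mm high, on the paper trimmer's board. Origin at the centre of its underside.
- timber_block_2: Bystander: timber cube of 34 mm, on the desk right of the trimmer. Origin at the centre of its underside.
- glue_bottle: Bystander: white glue bottle, 43 mm across and 134 mm tall, at the far left corner of the desk. Origin at the centre of its underside.
- drafting_weight: Bystander: turned steel paper weight, 50 mm across, 46 mm tall, right of the trimmer. Origin at the centre of its underside.
- eraser: Bystander: blue and white eraser, 22 x 52 x 13 mm, on the desk left of the trimmer. Origin at the centre of its underside.

How it is judged (in metres and radians):
On the way, in this order (a step that is already met when the one before it is completed fails the run):
1. the sash is raised fully (at least 90 of 100 mm) (value of joint sash_panel above 0.09 m), for 0.2 s.
2. with the sash still up, the batten lies on the bed along the fence and against the end stop (value of joint sash_panel above 0.06 m and y of batten in the frame of seat between -0.004 and 0.004 m and x of batten in the frame of seat between -0.006 and 0.004 m and z of batten in the frame of seat below 0.004 m and angle between the x axis of batten and the x axis of seat, either way round below 0.035 rad), for 0.2 s.
At the end, for the whole second after the job is handed in: The batten lies at rest flat on the bed (within 3 mm), flush along the fence (gap under 4 mm, within 2 degrees), its end within 6 mm of the end stop, and the sash is down on the batten (gap under 3 mm) (value of joint sash_panel between 0.03 and 0.037 m and y of batten in the frame of seat between -0.004 and 0.004 m and x of batten in the frame of seat between -0.006 and 0.004 m and z of batten in the frame of seat between -0.003 and 0.003 m and angle between the x axis of batten and the x axis of seat, either way round below 0.035 rad and linear speed of batten below 0.01 m/s); the robot touches nothing.
It fails at once if a bystander (foam block, balsa bundle, timber cube, glue bottle, eraser or paper weight) is moved more than 25 mm (distance of any of foam_mass_1, balsa_bundle, timber_block_2, glue_bottle, drafting_weight, eraser from where it was at the start of the episode above 0.025 m).
It also fails if it takes over 64 s, if anything falls off the work surface, if the arm or the gripper's body presses on something with over 40 N, if the wrist force passes 120 N, or if a joint passes its speed limit or range.

## Working session

There is one attempt and no reset: what is moved stays moved. The work goes in short steps, Python scripts to look and compute and a tool call to move; the robot and the scene stay as the last step left them, time stands still between calls to the robot, and variables do not carry over. Pictures are saved under pics/ and viewed, at most 10 in all, crops included, and the job is handed in when it is done.

Besides the shell and the picture viewer there is one more tool, called after "Emit:" as name(argument=value, ...) on one line, values as JSON. drive_tool: Moves the arm, as the interface text tells. Its arguments: {"type":"object","properties":{"offset":{"type":"array","items":{"type":"array","items":{"type":"number","minimum":-1,"maximum":1}}},"delta_rot":{"type":"array","items":{"type":"array","items":{"type":"number","minimum":-1,"maximum":1}}},"hand":{"type":"number"}},"required":["offset","delta_rot"]}

```bash
mkdir -p pics
cat > h.py <<'E'
import numpy as np, cv2
from scipy.spatial.transform import Rotation as R
from plant import ctrl
def cam(n):
    p=ctrl.camera_params(n); K=np.array(p["intrinsics"]); k1=p["k1"]
    if "mount" in p:
        s=ctrl.observe(); M=np.array(p["mount"]); T=np.eye(4); T[:3,:3]=s["tool_rot"]; T[:3,3]=s["tool_pos"]
        C=T@M; Rw=C[:3,:3]; o=C[:3,3]
    else:
        Rc=R.from_rotvec(np.ravel(p["rvec"])).as_matrix(); Rw=Rc.T; o=-Rc.T@np.ravel(p["tvec"])
    return K,k1,Rw,o
def world(c,X): return c[2]@np.array(X)+c[3]
def px2w(c,uv,z):
    K,k1,Rw,o=c
    d=np.array([(uv[0]-K[0,2])/K[0,0],(uv[1]-K[1,2])/K[1,1]]); s=d.copy()
    for _ in range(20): s=d/(1+k1*(s@s))
    r=Rw@np.array([s[0],s[1],1]); return o+r*(z-o[2])/r[2]
def proj(c,X):
    K,k1,Rw,o=c
    q=Rw.T@(np.array(X)-o); s=q[:2]/q[2]; s=s*(1+k1*(s@s)); return np.array([K[0,0]*s[0]+K[0,2],K[1,1]*s[1]+K[1,2]])
def snap(n,f):
    im=ctrl.capture(n); cv2.imwrite("pics/"+f,im[:,:,::-1]); return im
E
cat > a.py <<'E'
from h import *
for n in("scene","top"):
    c=cam(n); snap(n,n+"0.png"); print(n,c[3].round(),c[2][:,2].round(2),c[0][0,0],c[1])
    for l in("holddown","fence_face","stop_face","post_top","seat","sash_bar","batten","balsa_bundle","eraser"):
        for d in ctrl.look_for(n,l)[:2]: print(l,round(d["p"],2),world(c,d["location"]).round(1))
E
python3 a.py
```

```text
scene [  58. -558.  679.] [ 0.49  0.62 -0.62] 461.7943806280358 -0.004995375065423959
holddown 0.88 [570.  -14.4  35.8]
holddown 0.56 [ 332.4 -267.6   18.6]
fence_face 0.79 [572.9 -11.7  36.4]
stop_face 0.9 [572.9 -13.5  39.4]
stop_face 0.71 [ 335.7 -268.2   18.3]
post_top 0.71 [572.  -14.7  36.1]
post_top 0.69 [665.8 286.6  64.1]
seat 0.94 [570.4 -15.8  36.6]
sash_bar 0.62 [598.2 -12.3  82.6]
batten 0.63 [424.1 274.8  29.7]
balsa_bundle 0.69 [359.9  -9.2  30.7]
balsa_bundle 0.31 [424.9 272.3  28.4]
eraser 0.79 [299.  298.3   8.3]
eraser 0.67 [573.8 -12.6  38.2]
top [ 203.   13. 1474.] [ 0.2   0.01 -0.98] 608.8982039249169 -0.1417251457314552
holddown 0.89 [589.   49.    7.9]
fence_face 0.78 [587.4  49.7  12.4]
fence_face 0.32 [660.4 288.9  84.1]
stop_face 0.95 [588.6  46.8  12.1]
post_top 0.97 [584.3  51.8   6.2]
seat 0.73 [359.4   5.2  31. ]
seat 0.67 [294.3 299.6   9.3]
sash_bar 0.53 [587.3 -10.4 144.4]
batten 0.89 [424.7 281.1  34.2]
balsa_bundle 0.65 [355.4   1.7  31.4]
eraser 0.46 [295.3 298.6   7.5]
```

View pics/scene0.png

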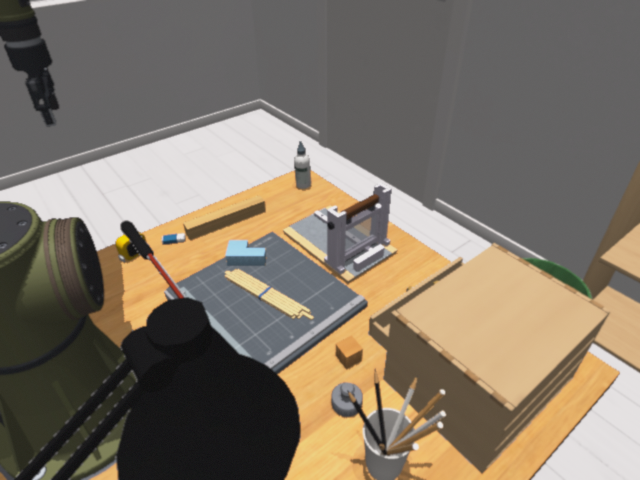

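View pics/top0.png

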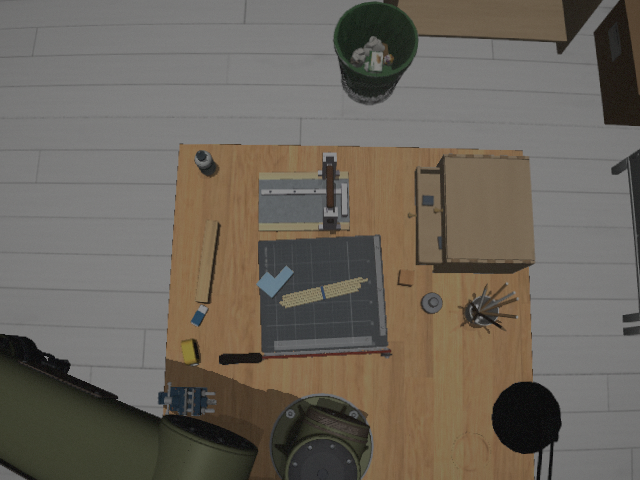

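The scene view shows the jig with bar near (362,208), and the top view shows it at (330,185) with the open end to the left. The batten lies from (215,222) to (203,302), and the feed is along world -y. I'll compute rough poses from this.

```bash
cat > b.py <<'E'
from h import *
s=ctrl.observe(); print(np.round(s["tool_rot"],3).tolist(),s["width"],ctrl.tip_reach, np.round(ctrl.camera_params("wrist")["mount"],2).tolist())
c=cam("top"); im=cv2.imread("pics/top0.png")
for n,uv,z in[("post far",(330,157),155),("post near",(331,222),155),("bar far",(330,163),137),("bar near",(331,208),137),("bed TL",(259,173),12),("bed BL",(259,231),12),("bed BR",(349,230),12),("bat1",(214,221),34),("bat2",(203,302),34),("weights eraser",(200,315),13)]:
    print(n,px2w(c,uv,z).round(1))
a=cv2.resize(im[140:330,180:370],None,fx=3.1,fy=3.1,interpolation=cv2.INTER_CUBIC); cv2.imwrite("pics/c.png",a)
for l in("batten","eraser","sash_bar"):
    r=ctrl.regions_of("top",l)
    if r:
        m=r[0]["region"].astype(np.uint8); ys,xs=np.nonzero(m); q=cv2.minAreaRect(np.c_[xs,ys].astype(np.float32)); print(l,r[0]["p"],q)
E
python3 b.py
```

```text
[[-0.949, 0.315, -0.0], [0.315, 0.949, -0.0], [0.0, -0.0, -1.0]] 85.64744380595864 17.0 [[0.0, -0.96, -0.29, 73.66], [1.0, 0.0, -0.0, 0.09], [0.0, -0.29, 0.96, -125.71], [0.0, 0.0, 0.0, 1.0]]
post far [652.6  -7.4 155. ]
post near [501.  -11.7 155. ]
bar far [644.2  -7.9 137. ]
bar near [537.6 -11.6 137. ]
bed TL [656.2 168.   12. ]
bed BL [507.5 162.2  12. ]
bed BR [514.1 -58.8  12. ]
bat1 [525.8 271.   34. ]
bat2 [328.1 287.5  34. ]
weights eraser [298.4 297.2  13. ]
batten 0.97 ((207.2265167236328, 261.09710693359375), (15.040360450744629, 83.47782135009766), 7.016501426696777)
eraser 0.53 ((302.7942810058594, 192.0659942626953), (77.12339782714844, 91.3630599975586), 88.60282135009766)
sash_bar 0.74 ((329.5, 188.5), (47.0, 7.0), 90.0)
```

View pics/c.png

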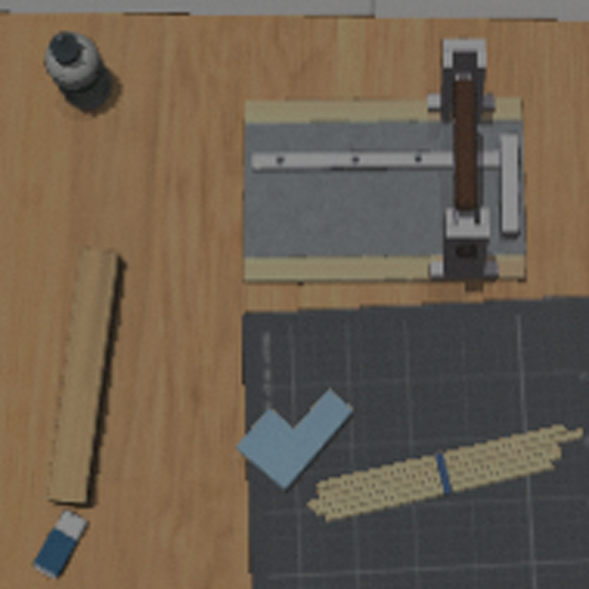

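Jig yaw is about -88.3°, with jig +x ≈ (0.03, -1), and the bar is near (591, -10, 137). I'll move above it now.

Emit:
drive_tool(offset=[[-0.94, -0.705, 0], [-0.94, -0.705, 0], [-0.94, -0.705, 0], [-0.94, -0.705, 0], [-0.94, -0.705, 0]], delta_rot=[[0, 0, 0], [0, 0, 0], [0, 0, 0], [0, 0, 0], [0, 0, 0]])

```text
t: 1.57
tool_pos: [290.2, 423.3, 248.4]
tool_rot: [[-0.949, 0.315, 0.0], [0.315, 0.949, 0.0], [-0.0, 0.0, -1.0]]
force: [0.6, 1.3, -0.7]
width: 85.5
gripper_force: 0.0
```

Emit:
drive_tool(offset=[[-0.94, -0.705, 0], [-0.94, -0.705, 0], [-0.94, -0.705, 0], [-0.94, -0.705, 0], [-0.94, -0.705, 0]], delta_rot=[[0, 0, 0], [0, 0, 0], [0, 0, 0], [0, 0, 0], [0, 0, 0]])

```text
t: 1.98
tool_pos: [390.8, 278.3, 248.6]
tool_rot: [[-0.949, 0.315, 0.001], [0.315, 0.949, 0.0], [-0.0, 0.001, -1.0]]
force: [1.2, 0.2, -0.1]
width: 85.6
gripper_force: 0.0
```

Emit:
drive_tool(offset=[[-0.94, -0.705, 0], [-0.94, -0.705, 0], [-0.94, -0.705, 0], [-0.94, -0.705, 0], [-0.94, -0.705, 0]], delta_rot=[[0, 0, 0], [0, 0, 0], [0, 0, 0], [0, 0, 0], [0, 0, 0]])

```text
t: 2.4
tool_pos: [491.4, 133.3, 248.6]
tool_rot: [[-0.949, 0.315, 0.001], [0.315, 0.949, 0.0], [-0.001, 0.0, -1.0]]
force: [0.6, 0.1, -0.5]
width: 85.0
gripper_force: 0.0
```

Emit:
drive_tool(offset=[[-0.94, -0.705, 0], [-0.94, -0.705, 0], [-0.94, -0.705, 0], [-0.94, -0.705, 0], [-0.94, -0.705, 0]], delta_rot=[[0, 0, 0], [0, 0, 0], [0, 0, 0], [0, 0, 0], [0, 0, 0]])

```text
t: 2.82
tool_pos: [591.9, -11.6, 248.4]
tool_rot: [[-0.949, 0.316, 0.0], [0.316, 0.949, 0.0], [-0.0, 0.0, -1.0]]
force: [-0.1, 0.9, -0.4]
width: 85.5
gripper_force: 0.0
```

Emit:
drive_tool(offset=[[0, 0, 0], [0, 0, 0], [0, 0, 0], [0, 0, 0]], delta_rot=[[0, 0, -0.0372], [0, 0, -0.0372], [0, 0, -0.0372], [0, 0, 0]])

```text
t: 3.15
tool_pos: [591.1, -10.3, 248.1]
tool_rot: [[-0.999, -0.032, -0.0], [-0.032, 0.999, 0.0], [0.0, 0.0, -1.0]]
force: [-0.3, -0.8, 0.0]
width: 85.3
gripper_force: 0.0
```

```bash
cat > w.py <<'E'
import sys
from h import *
s=ctrl.observe(); c=cam("wrist"); snap("wrist",sys.argv[1])
print(s["t"],np.round(s["tool_pos"],1),np.round(s["tool_rot"],3).tolist(),np.round(s["joint_positions"],1),np.round(s["force"],1),s["width"])
np.save("lastcam.npy",np.array([*c[0].ravel(),c[1],*c[2].ravel(),*c[3]]))
for l in sys.argv[2:]:
    for d in ctrl.look_for("wrist",l)[:2]: print(l,round(d["p"],2),world(c,d["location"]).round(1))
    r=ctrl.regions_of("wrist",l)
    if r:
        ys,xs=np.nonzero(r[0]["region"]); print(round(r[0]["p"],2),cv2.minAreaRect(np.c_[xs,ys].astype(np.float32)))
E
python3 w.py w1.png sash_bar
```

```text
3.15 [591.1 -10.3 248.1] [[-0.999, -0.032, -0.0], [-0.032, 0.999, 0.0], [0.0, 0.0, -1.0]] [-1.  17.  -4.  69.   0.  -2.8] [-0.3 -0.8  0. ] 85.34655909876399
sash_bar 0.84 [581.1  -8.4 142.3]
0.72 ((328.4999694824219, 224.99996948242188), (185.99996948242188, 26.999996185302734), 90.0)
```

View pics/w1.png

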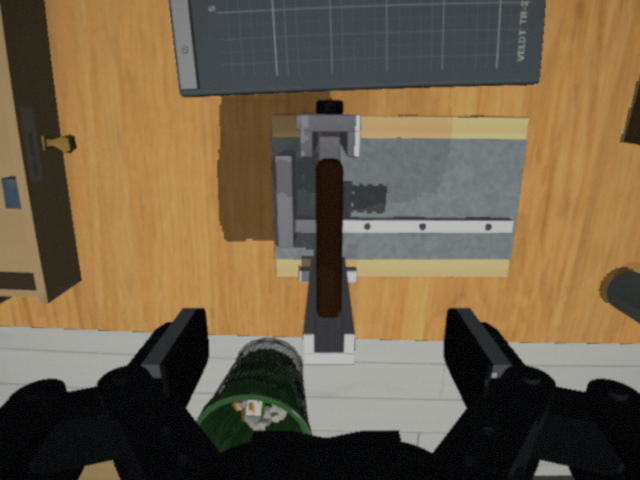

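The wrist view shows the bar at cols 315–342, rows 158–318. The fence runs from (343,220) to (514,220), the bed corners are at (527,117) and (509,276), and the stop is at cols 276–294, rows 155–247.

```bash
cat > p.py <<'E'
import sys,json
from h import *
v=np.load("lastcam.npy"); c=(v[:9].reshape(3,3),v[9],v[10:19].reshape(3,3),v[19:])
for n,u,w,z in json.loads(sys.argv[1]): print(n,px2w(c,(u,w),z).round(1))
E
python3 p.py '[["barTopNear",329,158,145],["barTopFar",329,318,145],["barL",316,230,145],["barR",342,230,145],["fence face R",514,220,22],["fence face L",345,220,22],["bedTR",527,117,12],["bedBR",509,276,12],["bedTL",272,115,12],["bedBL",277,276,12],["stopface top",294,157,36],["stopface bot",294,246,36],["postfarL",304,360,155],["postfarR",354,360,155]]'
```

```text
barTopNear [540.3 -10.4 145. ]
barTopFar [639.3  -6.8 145. ]
barL [582.2 -16.5 145. ]
barR [581.7  -1.3 145. ]
fence face R [601.5 159.8  22. ]
fence face L [606.8   7.1  22. ]
bedTR [511.7 161.3  12. ]
bedBR [659.7 169.2  12. ]
bedTL [518.6 -59.2  12. ]
bedBL [666.8 -55.   12. ]
stopface top [551.2 -38.   36. ]
stopface bot [628.1 -37.2  36. ]
postfarL [663.7 -21.6 155. ]
postfarR [662.6   9.5 155. ]
```

Emit:
drive_tool(offset=[[0, 0.053, 0.9], [0, 0, 0.9], [0, 0, 0.9], [0, 0, 0.7], [0, 0, 0.3]], delta_rot=[[0, 0, -0.001], [0, 0, 0], [0, 0, 0], [0, 0, 0], [0, 0, 0]])

```text
t: 3.72
tool_pos: [588.9, -8.0, 134.3]
tool_rot: [[-1.0, -0.031, -0.004], [-0.031, 1.0, 0.0], [0.004, 0.0, -1.0]]
force: [-0.3, 0.8, -1.1]
width: 85.3
gripper_force: 0.0
```

Emit:
drive_tool(offset=[[0, 0, 0], [0, 0, 0], [0, 0, 0], [0, 0, 0], [0, 0, 0]], delta_rot=[[0, 0, 0], [0, 0, 0], [0, 0, 0], [0, 0, 0], [0, 0, 0]], hand=0)

```text
t: 4.13
tool_pos: [592.1, -8.3, 138.8]
tool_rot: [[-0.999, -0.033, 0.003], [-0.033, 0.999, -0.0], [-0.003, -0.0, -1.0]]
force: [-0.6, 0.6, -0.7]
width: 25.1
gripper_force: 0.0
```

Emit:
drive_tool(offset=[[0, 0, 0], [0, 0, 0], [0, 0, 0], [0, 0, 0], [0, 0, 0]], delta_rot=[[0, 0, 0], [0, 0, 0], [0, 0, 0], [0, 0, 0], [0, 0, 0]])

```text
t: 4.55
tool_pos: [591.8, -8.5, 137.9]
tool_rot: [[-0.999, -0.033, 0.002], [-0.033, 0.999, -0.0], [-0.002, -0.0, -1.0]]
force: [1.6, -0.4, 2.8]
width: 14.9
gripper_force: 63.6
```

Emit:
drive_tool(offset=[[0, 0, -0.3], [0, 0, -0.5], [0, 0, -0.6], [0, 0, -0.6], [0, 0, -0.5]], delta_rot=[[0, 0, 0], [0, 0, 0], [0, 0, 0], [0, 0, 0], [0, 0, 0]])

```text
t: 4.97
tool_pos: [591.7, -8.5, 211.8]
tool_rot: [[-0.999, -0.033, 0.0], [-0.033, 0.999, -0.0], [-0.0, -0.0, -1.0]]
force: [7.1, -1.6, -10.1]
width: 14.6
gripper_force: 61.7
```

Emit:
drive_tool(offset=[[0, 0, -0.3], [0, 0, -0.2], [0, 0, -0.1], [0, 0, -0.05], [0, 0, 0]], delta_rot=[[0, 0, 0], [0, 0, 0], [0, 0, 0], [0, 0, 0], [0, 0, 0]])

```text
t: 5.38
tool_pos: [591.7, -8.5, 231.1]
tool_rot: [[-0.999, -0.033, 0.001], [-0.033, 0.999, -0.0], [-0.001, -0.0, -1.0]]
force: [5.8, -1.0, -4.5]
width: 14.6
gripper_force: 62.4
```

Emit:
drive_tool(offset=[[0, 0, -0.07], [0, 0, -0.07], [0, 0, 0], [0, 0, 0]], delta_rot=[[0, 0, 0], [0, 0, 0], [0, 0, 0], [0, 0, 0]])

```text
t: 5.72
tool_pos: [591.7, -8.5, 235.0]
tool_rot: [[-0.999, -0.033, 0.0], [-0.033, 0.999, -0.0], [-0.0, -0.0, -1.0]]
force: [6.7, -0.8, -6.0]
width: 14.9
gripper_force: 62.2
```

Emit:
drive_tool(offset=[[0, 0, -0.1], [0, 0, 0], [0, 0, 0]], delta_rot=[[0, 0, 0], [0, 0, 0], [0, 0, 0]])

```text
t: 5.97
tool_pos: [591.7, -8.5, 236.6]
tool_rot: [[-0.999, -0.033, -0.001], [-0.033, 0.999, -0.0], [0.001, -0.0, -1.0]]
force: [9.1, -1.2, -14.0]
width: 15.1
gripper_force: 65.3
```

Force jumped after +98.7 mm of travel, so the sash is at its stop. I'll release and go to the batten.

Emit:
drive_tool(offset=[[0, 0, 0], [0, 0, 0], [0, 0, 0], [0, 0, 0], [0, 0, 0]], delta_rot=[[0, 0, 0], [0, 0, 0], [0, 0, 0], [0, 0, 0], [0, 0, 0]], hand=0.9)

```text
t: 6.38
tool_pos: [590.8, -8.2, 239.3]
tool_rot: [[-0.999, -0.033, 0.0], [-0.033, 0.999, 0.0], [-0.0, 0.0, -1.0]]
force: [0.2, -0.9, 0.1]
width: 74.2
gripper_force: 0.0
```

Emit:
drive_tool(offset=[[0, 0, -0.6], [0, 0, -0.9], [0, 0, 0], [0.517, 0.974, 0], [0.517, 0.974, 0]], delta_rot=[[0, 0, 0], [0, 0, 0], [0, 0, 0], [0, 0, 0], [0, 0, 0]])

```text
t: 6.8
tool_pos: [558.5, 48.8, 284.5]
tool_rot: [[-1.0, -0.03, 0.002], [-0.03, 1.0, 0.0], [-0.002, 0.0, -1.0]]
force: [0.9, 0.9, -0.8]
width: 76.6
gripper_force: 0.0
```

Emit:
drive_tool(offset=[[0.517, 0.974, 0], [0.517, 0.974, 0], [0.517, 0.974, 0], [0.517, 0.974, 0], [0.517, 0.974, 0]], delta_rot=[[0, 0, 0], [0, 0, 0], [0, 0, 0], [0, 0, 0], [0, 0, 0]])

```text
t: 7.22
tool_pos: [474.8, 193.7, 284.3]
tool_rot: [[-0.999, -0.033, 0.001], [-0.033, 0.999, 0.0], [-0.001, 0.0, -1.0]]
force: [0.5, 0.4, 0.6]
width: 77.0
gripper_force: 0.0
```

Emit:
drive_tool(offset=[[0.517, 0.974, 0], [0.517, 0.974, 0], [0.517, 0.974, 0], [0, 0, 0], [0, 0, 0]], delta_rot=[[0, 0, 0], [0, 0, 0], [0, 0, 0], [0, 0, 0.037], [0, 0, 0]])

```text
t: 7.63
tool_pos: [425.4, 280.1, 284.2]
tool_rot: [[-0.997, 0.083, 0.0], [0.083, 0.997, 0.0], [-0.0, 0.0, -1.0]]
force: [-0.3, -0.2, -0.3]
width: 76.6
gripper_force: 0.0
```

```bash
python3 w.py w2.png batten
python3 - <<'E'
from h import *
c=cam("scene"); snap("scene","s2.png")
for d in ctrl.look_for("scene","sash_bar")[:1]: print(d["p"],world(c,d["location"]))
a=cv2.imread("pics/w2.png"); b=cv2.resize(cv2.imread("pics/s2.png")[170:290,270:430],(640,480)); cv2.imwrite("pics/m.png",cv2.resize(np.vstack([a,b]),None,fx=.62,fy=.62))
E
```

```text
7.6333 [425.4 280.1 284.2] [[-0.997, 0.083, 0.0], [0.083, 0.997, 0.0], [-0.0, 0.0, -1.0]] [ 33.4   7.4 -11.3  71.2  -0.   38.1] [-0.3 -0.2 -0.3] 76.59299802543677
batten 0.95 [418.5 283.6  35.3]
batten 0.5 [660.1 298.   49. ]
0.58 ((331.0386657714844, 194.49008178710938), (207.16990661621094, 34.84443664550781), 89.63035583496094)
0.74 [578.80850005  -9.42465463  55.82972713]
```

View pics/m.png

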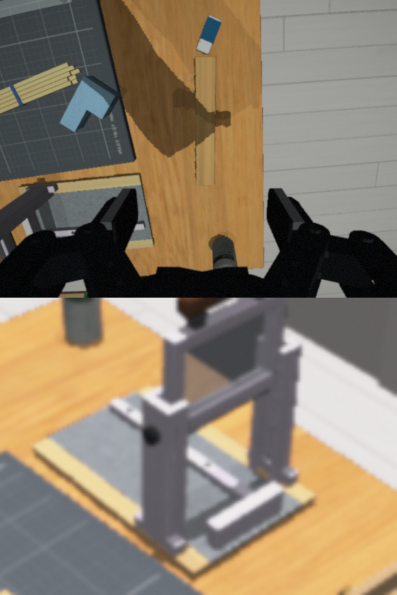

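The sash now stands fully up. The batten's top face spans rows ~91–298 and cols ~314–346 in the full wrist image.

Run:
```python
import numpy as np,cv2,sys
from h import *
v=np.load("lastcam.npy"); c=(v[:9].reshape(3,3),v[9],v[10:19].reshape(3,3),v[19:])
m=ctrl.regions_of("wrist","batten")[0]["region"]
ys,xs=np.nonzero(m); print(ys.min(),ys.max())
L=[];Rr=[]
for y in range(110,285,8):
    x=np.nonzero(m[y])[0]; L.append(px2w(c,(x.min(),y),34)[:2]); Rr.append(px2w(c,(x.max()+1,y),34)[:2])
for E in(L,Rr):
    E=np.array(E); p=np.polyfit(E[:,0],E[:,1],1); print("y at 427:",np.polyval(p,427),"y at 367",np.polyval(p,367),"ang",np.degrees(np.arctan(p[0])))
print(px2w(c,(331,ys.min()),34),px2w(c,(331,ys.max()+1),34))
```

```text
91 298
y at 427: 269.2522236618993 y at 367 274.31139378689807 ang -4.819750722788267
y at 427: 299.69488496200296 y at 367 304.4655024172412 ang -4.5460403442559745
[331.84266761 292.13041596  34.        ] [530.69981085 276.59200851  34.        ]
```

Emit:
drive_tool(offset=[[0.363, 0.03, 0.9], [0.363, 0.03, 0.9], [0.363, 0.03, 0.9], [0.363, 0.03, 0.9], [0.363, 0.03, 0.9]], delta_rot=[[0, 0, 0], [0, 0, 0], [0, 0, 0], [0, 0, 0], [0, 0, 0]])

```text
t: 8.35
tool_pos: [372.5, 287.0, 148.0]
tool_rot: [[-0.996, 0.084, 0.0], [0.084, 0.996, 0.0], [-0.0, 0.0, -1.0]]
force: [0.8, -0.1, 0.4]
width: 76.9
gripper_force: 0.0
```

Emit:
drive_tool(offset=[[0, 0, 0.9], [0, 0, 0.9], [0, 0, 0.9], [0, 0, 0.8], [0, 0, 0.35]], delta_rot=[[0, 0, 0], [0, 0, 0], [0, 0, 0], [0, 0, 0], [0, 0, 0]])

```text
t: 8.77
tool_pos: [371.3, 285.8, 30.7]
tool_rot: [[-0.996, 0.084, -0.003], [0.084, 0.996, -0.002], [0.003, -0.003, -1.0]]
force: [-0.7, -0.7, 0.1]
width: 76.9
gripper_force: 0.0
```

Emit:
drive_tool(offset=[[0, 0, 0], [0, 0, 0]], delta_rot=[[0, 0, 0], [0, 0, 0]])

```text
t: 8.93
tool_pos: [372.5, 286.9, 33.2]
tool_rot: [[-0.996, 0.084, -0.001], [0.084, 0.996, -0.001], [0.001, -0.001, -1.0]]
force: [0.1, 0.1, 1.0]
width: 76.9
gripper_force: 0.0
```

Emit:
drive_tool(offset=[[0, 0.065, 0.08], [0, 0, 0], [0, 0, 0]], delta_rot=[[0, 0, 0], [0, 0, 0], [0, 0, 0]])

```text
t: 9.18
tool_pos: [373.5, 290.2, 32.1]
tool_rot: [[-0.997, 0.083, 0.002], [0.083, 0.997, 0.001], [-0.001, 0.001, -1.0]]
force: [0.1, -0.8, 0.2]
width: 77.0
gripper_force: 0.0
```

Emit:
drive_tool(offset=[[0, 0, 0], [0, 0, 0], [0, 0, 0], [0, 0, 0], [0, 0, 0]], delta_rot=[[0, 0, 0], [0, 0, 0], [0, 0, 0], [0, 0, 0], [0, 0, 0]], hand=0)

```text
t: 9.6
tool_pos: [372.9, 289.9, 31.6]
tool_rot: [[-0.997, 0.083, 0.001], [0.083, 0.997, 0.001], [-0.0, 0.001, -1.0]]
force: [0.1, -0.2, 5.5]
width: 28.9
gripper_force: 60.1
```

Emit:
drive_tool(offset=[[0, 0, 0], [0, 0, 0], [0, 0, 0], [0, 0, 0], [0, 0, 0]], delta_rot=[[0, 0, 0], [0, 0, 0], [0, 0, 0], [0, 0, 0], [0, 0, 0]])

```text
t: 10.02
tool_pos: [372.9, 289.9, 31.6]
tool_rot: [[-0.997, 0.083, 0.0], [0.083, 0.997, 0.001], [-0.0, 0.001, -1.0]]
force: [-0.9, -0.8, 6.2]
width: 28.4
gripper_force: 60.1
```

Emit:
drive_tool(offset=[[0, 0, -0.6], [0, 0, -0.9], [0, 0, -0.9], [0, 0, -0.6], [0, 0, 0]], delta_rot=[[0, 0, 0], [0, 0, 0], [0, 0, 0], [0, 0, 0], [0, 0, 0]])

```text
t: 10.43
tool_pos: [374.6, 291.2, 124.6]
tool_rot: [[-0.997, 0.083, 0.005], [0.083, 0.997, 0.004], [-0.004, 0.004, -1.0]]
force: [0.6, 0.7, -0.8]
width: 28.9
gripper_force: 59.5
```

Emit:
drive_tool(offset=[[0, 0, 0], [0, 0, 0], [0, 0, 0], [0, 0, 0], [0, 0, 0]], delta_rot=[[0, 0, 0.0386], [0, 0, 0.0386], [0, 0, 0.0386], [0, 0, 0.0386], [0, 0, 0.0386]])

```text
t: 10.85
tool_pos: [372.0, 289.1, 119.9]
tool_rot: [[-0.768, 0.641, -0.001], [0.641, 0.768, -0.001], [0.0, -0.002, -1.0]]
force: [-0.4, -0.6, -1.1]
width: 28.8
gripper_force: 59.4
```

Emit:
drive_tool(offset=[[0, 0, 0], [0, 0, 0], [0, 0, 0], [0, 0, 0], [0, 0, 0]], delta_rot=[[0, 0, 0.0386], [0, 0, 0.0386], [0, 0, 0.0386], [0, 0, 0.0386], [0, 0, 0.0386]])

```text
t: 11.27
tool_pos: [372.0, 289.2, 119.9]
tool_rot: [[-0.266, 0.964, -0.001], [0.964, 0.266, -0.001], [-0.001, -0.002, -1.0]]
force: [0.5, -0.2, -2.0]
width: 28.3
gripper_force: 59.4
```

Emit:
drive_tool(offset=[[0, 0, 0], [0, 0, 0], [0, 0, 0], [0, 0, 0]], delta_rot=[[0, 0, 0.0386], [0, 0, 0.0386], [0, 0, 0], [0, 0, 0]])

```text
t: 11.6
tool_pos: [372.1, 289.2, 120.2]
tool_rot: [[-0.036, 0.999, -0.001], [0.999, 0.036, -0.001], [-0.001, -0.001, -1.0]]
force: [0.8, -0.2, -0.5]
width: 29.0
gripper_force: 59.4
```

Emit:
drive_tool(offset=[[-0.526, 0.975, 0], [-0.526, 0.975, 0], [-0.526, 0.975, 0], [-0.526, 0.975, 0], [-0.526, 0.975, 0]], delta_rot=[[0, 0, 0], [0, 0, 0], [0, 0, 0], [0, 0, 0], [0, 0, 0]])

```text
t: 12.02
tool_pos: [522.4, 214.5, 120.6]
tool_rot: [[-0.036, 0.999, -0.0], [0.999, 0.036, -0.0], [-0.0, -0.0, -1.0]]
force: [-0.3, 0.9, -0.6]
width: 29.1
gripper_force: 59.6
```

Emit:
drive_tool(offset=[[-0.526, 0.975, 0], [-0.526, 0.975, 0], [0, 0, 0.4], [0, 0, 0], [0, 0, 0]], delta_rot=[[0, 0, 0], [0, 0, 0], [0, 0, 0], [0, 0, 0], [0, 0, 0]])

```text
t: 12.43
tool_pos: [579.3, 185.3, 107.6]
tool_rot: [[-0.034, 0.999, -0.003], [0.999, 0.034, -0.001], [-0.001, -0.003, -1.0]]
force: [-0.1, 0.7, -1.0]
width: 28.9
gripper_force: 59.8
```

```bash
python3 w.py w3.png batten
```

```text
12.4333 [579.3 185.3 107.6] [[-0.034, 0.999, -0.003], [0.999, 0.034, -0.001], [-0.001, -0.003, -1.0]] [ 17.7  24.  -13.1  53.1   0.  105.8] [-0.1  0.7 -1. ] 28.870787620336092
batten 0.82 [576.7 198.  108.8]
```

View pics/w3.png

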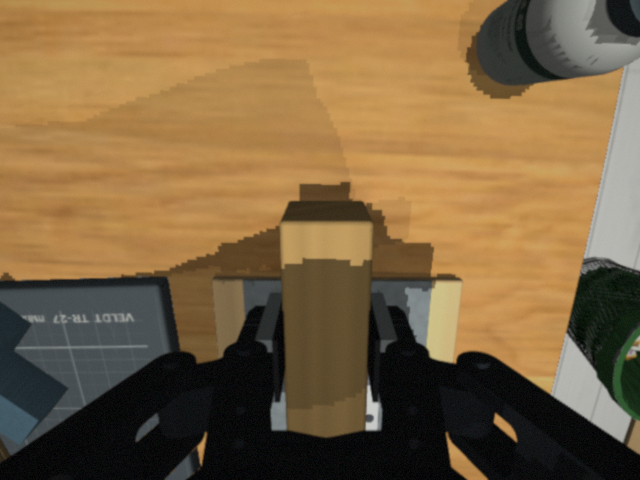

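The wrist view shows the batten held level and centred (rear end cols 282–372, row 220). The bed's open edge runs from (214,278) to (461,277).

```bash
python3 p.py '[["bedL",214,279,12],["bedR",461,279,12],["batRearL",280,221,110],["batRearR",373,221,110],["ridgeL",242,279,12],["ridgeR",434,279,12],["fenceend L",365,428,22],["fenceend R",381,428,22]]'
python3 - <<'E'
from h import *
c=cam("wrist"); print(c[3])
E
```

```text
bedL [514.1 164.4  12. ]
bedR [659.9 169.5  12. ]
batRearL [563.9 226.9 110. ]
batRearR [593.  227.9 110. ]
ridgeL [530.7 165.   12. ]
ridgeR [643.8 169.   12. ]
fenceend L [608.7  68.4  22. ]
fenceend R [619.   68.7  22. ]
[577.56946707 260.21904702 234.94448866]
```

Emit:
drive_tool(offset=[[0, 0, 0.6], [0, 0, 0.8], [0, 0, 0.5], [0, 0, 0.1], [0, 0, 0]], delta_rot=[[0, 0, 0], [0, 0, 0], [0, 0, 0], [0, 0, 0], [0, 0, 0]])

```text
t: 13.0
tool_pos: [579.4, 186.1, 48.5]
tool_rot: [[-0.034, 0.999, -0.002], [0.999, 0.034, -0.001], [-0.001, -0.002, -1.0]]
force: [1.2, 0.2, -1.2]
width: 29.0
gripper_force: 59.8
```

Emit:
drive_tool(offset=[[0, 0, 0], [0, 0, 0]], delta_rot=[[0, 0, 0], [0, 0, 0]])

```text
t: 13.17
tool_pos: [581.7, 186.4, 50.7]
tool_rot: [[-0.033, 0.999, 0.002], [0.999, 0.033, 0.001], [0.001, 0.002, -1.0]]
force: [-0.4, -0.3, -0.9]
width: 28.9
gripper_force: 59.8
```

Emit:
drive_tool(offset=[[-0.5, 0, 0.05], [-0.6, 0, 0.05], [-0.5, 0, 0], [-0.2, 0, 0], [0, 0, 0]], delta_rot=[[0, 0, 0], [0, 0, 0], [0, 0, 0], [0, 0, 0], [0, 0, 0]])

```text
t: 13.58
tool_pos: [582.9, 130.1, 46.6]
tool_rot: [[-0.03, 1.0, 0.001], [1.0, 0.03, -0.0], [-0.0, 0.001, -1.0]]
force: [0.7, 0.2, -0.4]
width: 28.6
gripper_force: 59.7
```

Emit:
drive_tool(offset=[[0, 0, 0.05], [0, 0, 0.05], [0, 0, 0], [0, 0, 0]], delta_rot=[[0, 0, 0], [0, 0, 0], [0, 0, 0], [0, 0, 0]])

```text
t: 13.92
tool_pos: [583.0, 132.2, 43.6]
tool_rot: [[-0.033, 0.999, 0.001], [0.999, 0.033, -0.0], [-0.001, 0.001, -1.0]]
force: [-0.2, -2.1, 4.8]
width: 29.1
gripper_force: 60.4
```

Emit:
drive_tool(offset=[[0, 0.07, 0], [0, 0.05, 0], [0, 0, 0]], delta_rot=[[0, 0, 0], [0, 0, 0], [0, 0, 0]])

```text
t: 14.17
tool_pos: [585.9, 132.5, 43.6]
tool_rot: [[-0.033, 0.999, -0.0], [0.999, 0.033, 0.0], [0.0, -0.0, -1.0]]
force: [-2.9, -0.2, 6.9]
width: 28.5
gripper_force: 60.8
```

Emit:
drive_tool(offset=[[0, 0.05, 0], [0, 0, 0], [0, 0, 0]], delta_rot=[[0, 0, 0], [0, 0, 0], [0, 0, 0]])

```text
t: 14.42
tool_pos: [587.1, 132.6, 43.6]
tool_rot: [[-0.033, 0.999, -0.001], [0.999, 0.033, 0.0], [0.0, -0.001, -1.0]]
force: [-4.7, -0.8, 7.6]
width: 28.7
gripper_force: 61.0
```

Emit:
drive_tool(offset=[[0, 0.05, 0], [0, 0, 0], [0, 0, 0]], delta_rot=[[0, 0, 0], [0, 0, 0], [0, 0, 0]])

```text
t: 14.67
tool_pos: [587.3, 132.6, 43.6]
tool_rot: [[-0.033, 0.999, -0.003], [0.999, 0.033, 0.0], [0.0, -0.003, -1.0]]
force: [-7.7, -0.7, 12.4]
width: 28.7
gripper_force: 61.4
```

Emit:
drive_tool(offset=[[0, 0.05, 0], [0, 0, 0], [0, 0, 0]], delta_rot=[[0, 0, 0], [0, 0, 0], [0, 0, 0]])

```text
t: 14.92
tool_pos: [587.3, 132.6, 43.6]
tool_rot: [[-0.033, 0.999, -0.006], [0.999, 0.033, 0.0], [0.001, -0.006, -1.0]]
force: [-12.0, -0.0, 17.1]
width: 28.9
gripper_force: 61.9
```

The batten has met the fence at x=587.3, matching the estimate. Now I'll push it to the stop.

Emit:
drive_tool(offset=[[-0.1, -0.05, -0.02], [-0.1, 0, 0], [-0.1, 0, 0], [0, 0, 0], [0, 0, 0]], delta_rot=[[0, 0, 0], [0, 0, 0], [0, 0, 0], [0, 0, 0], [0, 0, 0]])

```text
t: 15.33
tool_pos: [587.5, 125.4, 43.6]
tool_rot: [[-0.034, 0.999, -0.004], [0.999, 0.034, 0.004], [0.004, -0.003, -1.0]]
force: [-7.0, 5.2, 6.7]
width: 28.8
gripper_force: 60.8
```

Emit:
drive_tool(offset=[[-0.07, 0, 0], [-0.05, 0, 0], [0, 0, 0], [0, 0, 0]], delta_rot=[[0, 0, 0], [0, 0, 0], [0, 0, 0], [0, 0, 0]])

```text
t: 15.67
tool_pos: [587.5, 122.3, 43.6]
tool_rot: [[-0.034, 0.999, -0.004], [0.999, 0.034, 0.005], [0.005, -0.004, -1.0]]
force: [-6.5, 6.3, 6.8]
width: 28.6
gripper_force: 60.8
```

Emit:
drive_tool(offset=[[-0.07, 0, 0], [0, 0, 0], [0, 0, 0]], delta_rot=[[0, 0, 0], [0, 0, 0], [0, 0, 0]])

```text
t: 15.92
tool_pos: [587.6, 120.2, 43.7]
tool_rot: [[-0.034, 0.999, -0.004], [0.999, 0.034, 0.005], [0.005, -0.003, -1.0]]
force: [-7.1, 7.1, 6.6]
width: 28.5
gripper_force: 60.8
```

Emit:
drive_tool(offset=[[-0.07, 0, 0], [0, 0, 0], [0, 0, 0]], delta_rot=[[0, 0, 0], [0, 0, 0], [0, 0, 0]])

```text
t: 16.17
tool_pos: [587.6, 119.1, 43.6]
tool_rot: [[-0.034, 0.999, -0.004], [0.999, 0.034, 0.007], [0.007, -0.004, -1.0]]
force: [-7.1, 10.8, 6.1]
width: 29.3
gripper_force: 60.8
```

Emit:
drive_tool(offset=[[-0.07, 0, 0], [0, 0, 0], [0, 0, 0]], delta_rot=[[0, 0, 0], [0, 0, 0], [0, 0, 0]])

```text
t: 16.42
tool_pos: [587.7, 119.0, 43.7]
tool_rot: [[-0.035, 0.999, -0.004], [0.999, 0.035, 0.011], [0.011, -0.004, -1.0]]
force: [-7.0, 17.2, 6.3]
width: 28.5
gripper_force: 60.7
```

Emit:
drive_tool(offset=[[-0.05, 0, 0], [0, 0, 0], [0, 0, 0]], delta_rot=[[0, 0, 0], [0, 0, 0], [0, 0, 0]])

```text
t: 16.67
tool_pos: [587.7, 119.0, 43.7]
tool_rot: [[-0.036, 0.999, -0.004], [0.999, 0.036, 0.014], [0.014, -0.004, -1.0]]
force: [-7.5, 21.4, 5.3]
width: 28.9
gripper_force: 60.5
```

The stop is met at TCP y=119, so the batten centre is ≈61 as predicted. I'll relax the force, open and rise.

Emit:
drive_tool(offset=[[0.1, -0.03, 0], [0, 0, 0], [0, 0, 0]], delta_rot=[[0, 0, 0], [0, 0, 0], [0, 0, 0]])

```text
t: 16.92
tool_pos: [587.6, 119.1, 43.6]
tool_rot: [[-0.035, 0.999, -0.002], [0.999, 0.035, 0.008], [0.008, -0.002, -1.0]]
force: [-5.7, 13.0, 2.9]
width: 28.5
gripper_force: 60.4
```

Emit:
drive_tool(offset=[[0, 0, 0], [0, 0, 0], [0, 0, 0], [0, 0, 0], [0, 0, 0]], delta_rot=[[0, 0, 0], [0, 0, 0], [0, 0, 0], [0, 0, 0], [0, 0, 0]], hand=0.65)

```text
t: 17.33
tool_pos: [589.0, 114.4, 43.6]
tool_rot: [[-0.032, 0.999, 0.0], [0.999, 0.032, -0.0], [-0.0, 0.0, -1.0]]
force: [0.7, 0.0, -0.2]
width: 55.4
gripper_force: 0.0
```

Emit:
drive_tool(offset=[[0, 0, -0.4], [0, 0, -0.9], [0, 0, -1], [0.9, 0, -1], [0.9, 0, -1]], delta_rot=[[0, 0, 0], [0, 0, 0], [0, 0, 0], [0, 0, 0], [0, 0, 0]])

```text
t: 17.75
tool_pos: [587.1, 167.8, 175.1]
tool_rot: [[-0.029, 1.0, 0.0], [1.0, 0.029, -0.0], [-0.0, 0.0, -1.0]]
force: [1.5, 1.5, 0.0]
width: 55.7
gripper_force: 0.0
```

Emit:
drive_tool(offset=[[0.9, 0, -1], [0.6, 0, -1], [0, 0, -1], [0, 0, -0.6], [0, 0, 0]], delta_rot=[[0, 0, 0], [0, 0, 0], [0, 0, 0], [0, 0, 0], [0, 0, 0]])

```text
t: 18.17
tool_pos: [587.5, 214.7, 286.9]
tool_rot: [[-0.033, 0.999, 0.008], [0.999, 0.033, 0.003], [0.002, 0.008, -1.0]]
force: [0.6, 0.2, 0.1]
width: 55.3
gripper_force: 0.0
```

```bash
python3 w.py w4.png batten
```

```text
18.1667 [587.5 214.7 286.9] [[-0.033, 0.999, 0.008], [0.999, 0.033, 0.003], [0.002, 0.008, -1.0]] [ 20.1  19.8   4.8  74.5  -0.  108.2] [0.6 0.2 0.1] 55.33857267254809
batten 0.89 [589.3  78.1  46. ]
batten 0.32 [389.2 119.4  52. ]
0.75 ((320.0, 335.0), (180.0, 30.0), 90.0)
```

View pics/w4.png

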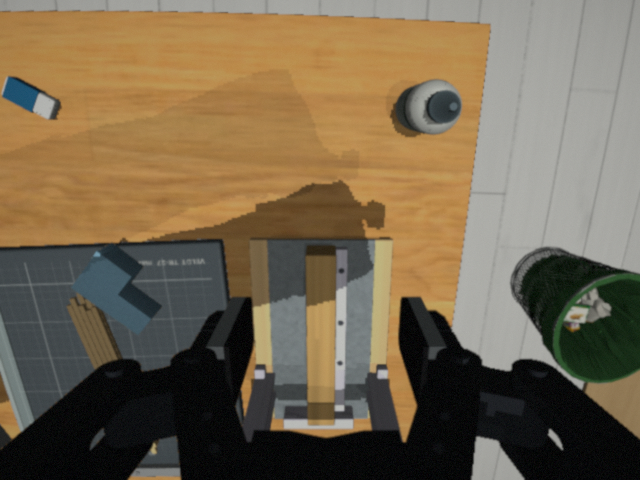

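The batten lies flush along the fence and against the stop (cols 306–336, rows 246–425). Next I'll lower the sash.

Emit:
drive_tool(offset=[[0, 0, 0], [0, 0, 0], [0, 0, 0], [0, 0, 0], [0, 0, 0]], delta_rot=[[0, 0, -0.0385], [0, 0, -0.0385], [0, 0, -0.0385], [0, 0, -0.0385], [0, 0, -0.0385]], hand=0.9)

```text
t: 18.73
tool_pos: [584.7, 212.8, 278.8]
tool_rot: [[-0.599, 0.801, -0.003], [0.801, 0.599, -0.001], [0.001, -0.003, -1.0]]
force: [-0.5, -0.0, -0.2]
width: 76.8
gripper_force: 0.0
```

Emit:
drive_tool(offset=[[0, 0, 0], [0, 0, 0], [0, 0, 0], [0, 0, 0], [0, 0, 0]], delta_rot=[[0, 0, -0.0385], [0, 0, -0.0385], [0, 0, -0.0385], [0, 0, -0.0385], [0, 0, -0.0385]])

```text
t: 19.15
tool_pos: [584.7, 212.8, 278.7]
tool_rot: [[-0.948, 0.318, -0.003], [0.318, 0.948, -0.001], [0.003, -0.002, -1.0]]
force: [0.4, -0.0, -0.4]
width: 77.1
gripper_force: 0.0
```

Emit:
drive_tool(offset=[[0, 0, 0], [0, 0, 0], [0, 0, 0], [0, 0, 0], [0, 0, 0]], delta_rot=[[0, 0, -0.0385], [0, 0, -0.0385], [0, 0, -0.0385], [0, 0, 0], [0, 0, 0]])

```text
t: 19.57
tool_pos: [585.0, 213.0, 279.3]
tool_rot: [[-1.0, -0.03, -0.002], [-0.03, 1.0, -0.001], [0.002, -0.001, -1.0]]
force: [0.2, -0.4, 0.7]
width: 77.0
gripper_force: 0.0
```

Emit:
drive_tool(offset=[[0.013, -0.93, 0], [0.013, -0.93, 0], [0.013, -0.93, 0], [0.013, -0.93, 0], [0.013, -0.93, 0]], delta_rot=[[0, 0, 0], [0, 0, 0], [0, 0, 0], [0, 0, 0], [0, 0, 0]])

```text
t: 19.98
tool_pos: [587.9, 72.8, 280.0]
tool_rot: [[-1.0, -0.03, -0.001], [-0.03, 1.0, -0.0], [0.001, -0.0, -1.0]]
force: [0.4, 0.2, -1.0]
width: 76.7
gripper_force: 0.0
```

Emit:
drive_tool(offset=[[0.013, -0.93, 0], [0.013, -0.93, 0], [0.013, -0.93, 0], [0, 0, 0], [0, 0, 0]], delta_rot=[[0, 0, 0], [0, 0, 0], [0, 0, 0], [0, 0, 0], [0, 0, 0]])

```text
t: 20.4
tool_pos: [589.7, -11.0, 280.1]
tool_rot: [[-1.0, -0.028, -0.001], [-0.028, 1.0, 0.0], [0.001, 0.0, -1.0]]
force: [0.1, 0.8, 0.0]
width: 77.3
gripper_force: 0.0
```

Emit:
drive_tool(offset=[[-0.07, 0.08, 0.4], [0, 0, 0.7], [0, 0, 0.33], [0, 0, 0], [0, 0, 0]], delta_rot=[[0, 0, 0], [0, 0, 0], [0, 0, 0], [0, 0, 0], [0, 0, 0]])

```text
t: 20.82
tool_pos: [591.3, -6.1, 236.7]
tool_rot: [[-0.999, -0.035, -0.002], [-0.035, 0.999, 0.0], [0.002, 0.0, -1.0]]
force: [1.2, 0.3, -0.4]
width: 76.9
gripper_force: 0.0
```

Emit:
drive_tool(offset=[[0, 0, 0], [0, 0, 0], [0, 0, 0], [0, 0, 0], [0, 0, 0]], delta_rot=[[0, 0, 0], [0, 0, 0], [0, 0, 0], [0, 0, 0], [0, 0, 0]], hand=0)

```text
t: 21.23
tool_pos: [592.5, -7.9, 238.4]
tool_rot: [[-0.999, -0.033, 0.001], [-0.033, 0.999, -0.002], [-0.001, -0.002, -1.0]]
force: [0.7, -21.3, 1.9]
width: 16.1
gripper_force: 11.9
```

Emit:
drive_tool(offset=[[0, 0, 0], [0, 0, 0], [0, 0, 0], [0, 0, 0], [0, 0, 0]], delta_rot=[[0, 0, 0], [0, 0, 0], [0, 0, 0], [0, 0, 0], [0, 0, 0]])

```text
t: 21.65
tool_pos: [592.4, -8.4, 238.4]
tool_rot: [[-0.999, -0.033, 0.001], [-0.033, 0.999, -0.002], [-0.001, -0.002, -1.0]]
force: [0.1, -5.7, 1.4]
width: 14.4
gripper_force: 62.5
```

Emit:
drive_tool(offset=[[0, 0, 0.3], [0, 0, 0.5], [0, 0, 0.5], [0, 0, 0.4], [0, 0, 0.2]], delta_rot=[[0, 0, 0], [0, 0, 0], [0, 0, 0], [0, 0, 0], [0, 0, 0]])

```text
t: 22.07
tool_pos: [592.5, -8.4, 180.1]
tool_rot: [[-0.999, -0.033, 0.001], [-0.033, 0.999, -0.002], [-0.001, -0.002, -1.0]]
force: [0.6, -4.7, 3.3]
width: 14.7
gripper_force: 62.7
```

Emit:
drive_tool(offset=[[0, 0, 0.1], [0, 0, 0.05], [0, 0, 0], [0, 0, 0]], delta_rot=[[0, 0, 0], [0, 0, 0], [0, 0, 0], [0, 0, 0]])

```text
t: 22.4
tool_pos: [592.4, -8.3, 176.2]
tool_rot: [[-0.999, -0.033, 0.001], [-0.033, 0.999, -0.002], [-0.0, -0.002, -1.0]]
force: [1.8, -6.1, -1.8]
width: 14.4
gripper_force: 62.1
```

Emit:
drive_tool(offset=[[0, 0, 0.08], [0, 0, 0], [0, 0, 0]], delta_rot=[[0, 0, 0], [0, 0, 0], [0, 0, 0]])

```text
t: 22.65
tool_pos: [592.5, -8.4, 174.0]
tool_rot: [[-0.999, -0.033, 0.001], [-0.033, 0.999, -0.002], [-0.001, -0.002, -1.0]]
force: [0.8, -5.5, -0.7]
width: 14.8
gripper_force: 62.3
```

Emit:
drive_tool(offset=[[0, 0, 0.06], [0, 0, 0], [0, 0, 0]], delta_rot=[[0, 0, 0], [0, 0, 0], [0, 0, 0]])

```text
t: 22.9
tool_pos: [592.5, -8.3, 172.7]
tool_rot: [[-0.999, -0.033, 0.001], [-0.033, 0.999, -0.002], [-0.001, -0.002, -1.0]]
force: [0.5, -4.6, 2.3]
width: 14.4
gripper_force: 62.6
```

Emit:
drive_tool(offset=[[0, 0, 0.05], [0, 0, 0], [0, 0, 0]], delta_rot=[[0, 0, 0], [0, 0, 0], [0, 0, 0]])

```text
t: 23.15
tool_pos: [592.5, -8.3, 172.6]
tool_rot: [[-0.999, -0.033, 0.002], [-0.033, 0.999, -0.002], [-0.002, -0.002, -1.0]]
force: [-4.0, -5.4, 11.3]
width: 14.6
gripper_force: 63.9
```

The sash rests on the batten: it came down 65.8 mm and the force then jumped. I'll release and retreat.

Emit:
drive_tool(offset=[[0, 0, 0], [0, 0, 0], [0, 0, 0], [0, 0, 0], [0, 0, 0]], delta_rot=[[0, 0, 0], [0, 0, 0], [0, 0, 0], [0, 0, 0], [0, 0, 0]], hand=0.9)

```text
t: 23.57
tool_pos: [592.0, -6.9, 170.3]
tool_rot: [[-0.999, -0.034, -0.001], [-0.034, 0.999, 0.0], [0.0, 0.0, -1.0]]
force: [-0.4, 0.4, -0.4]
width: 74.2
gripper_force: 0.0
```

Emit:
drive_tool(offset=[[0, 0, -0.4], [0, 0, -0.9], [0, 0, -1], [0, 0, -1], [0, 0, -0.5]], delta_rot=[[0, 0, 0], [0, 0, 0], [0, 0, 0], [0, 0, 0], [0, 0, 0]])

```text
t: 23.98
tool_pos: [593.2, -6.9, 288.3]
tool_rot: [[-0.999, -0.034, 0.004], [-0.034, 0.999, 0.0], [-0.004, 0.0, -1.0]]
force: [1.4, 0.3, 0.1]
width: 76.8
gripper_force: 0.0
```

Emit:
drive_tool(offset=[[0.9, 0, 0], [0.9, 0, 0], [0.9, 0, 0], [0, 0, 0], [0, 0, 0]], delta_rot=[[0, 0, 0], [0, 0, 0], [0, 0, 0], [0, 0, 0], [0, 0, 0]])

```text
t: 24.4
tool_pos: [510.3, -9.7, 284.9]
tool_rot: [[-0.999, -0.034, 0.001], [-0.034, 0.999, 0.0], [-0.001, 0.0, -1.0]]
force: [0.6, 1.0, -0.8]
width: 77.0
gripper_force: 0.0
```

```bash
python3 w.py w5.png batten sash_bar
python3 - <<'E'
from h import *
snap("scene","s5.png")
a=cv2.imread("pics/w5.png"); b=cv2.resize(cv2.imread("pics/s5.png")[170:290,270:430],(640,480)); cv2.imwrite("pics/m5.png",cv2.resize(np.vstack([a,b]),None,fx=.62,fy=.62))
E
```

```text
24.4 [510.3  -9.7 284.9] [[-0.999, -0.034, 0.001], [-0.034, 0.999, 0.0], [-0.001, 0.0, -1.0]] [ -1.1   7.5 -11.1  71.4   0.   -3. ] [ 0.6  1.  -0.8] 76.96380866909324
batten 0.79 [582.8  75.5  42.5]
batten 0.42 [669.7 286.   60. ]
0.7 ((396.4539794921875, 276.4718017578125), (205.00047302246094, 38.84092712402344), 0.5305013060569763)
sash_bar 0.95 [577.3  -7.4 174.3]
0.73 ((323.4999694824219, 335.5), (22.999996185302734, 160.99996948242188), 0.0)
```

View pics/m5.png

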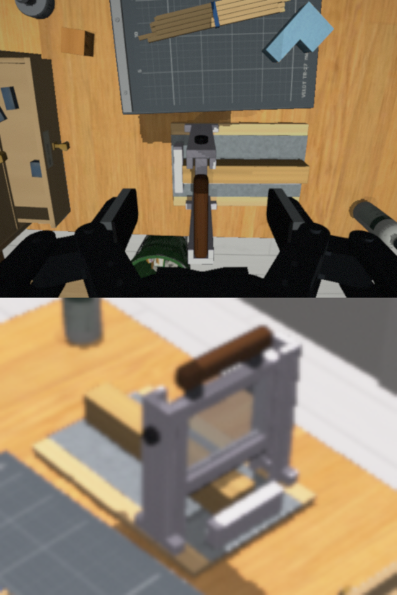

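The sash is down on the batten, and the batten is still flush along the fence and against the stop. The arm is clear of everything, so I'm handing in.

```bash
python3 -c "
from plant import ctrl
print(ctrl.close_job())"
```

```text
the job is handed in; nothing more can be done
None
```

The job is handed in: I raised the sash fully, slid the batten flush along the fence and against the end stop, and lowered the sash onto it by about 24.5 s; `close_job()` returned no verdict.

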